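Push the lens train home and bolt it in

ROBOT

A 6-joint arm with a two-finger parallel gripper is mounted at the origin on the work surface. World frame = base frame: x ahead of the robot, y to its left, z up, the work surface at z = 0. Lengths are in m, angles in rad, forces in N, time in s.
With the tool pointing down it reaches from about 0.425 to 0.925 m from the base axis. Payload 12.5 kg.
Tool frame: the origin (TCP) lies midway between the tips of the shut fingers; the grasp point (between the pads) lies 19 mm behind it; z points along the fingers, y is the line along which they close (so a half turn about z gives the same grasp; the last joint's range is limited). The gripper opens to 85 mm and grips with 20 to 120 N. Pads are 22 mm wide; open, the fingers measure 114 mm over their backs; the gripper's body (76 mm by 85 mm) begins 54 mm behind the grasp point. The pads swing forward as they close: fully open they stand 13 mm farther back than shut.
Start: joints at [-1.382, 0.491, 1.559, -0, 1.092, -0.106], TCP at [0.182, -0.598, 0.231] pointing down, gripper open.
Joint ranges: [-3.1, 3.1], [-0.84, 2.19], [0.05, 2.79], [-1.13, 4.28], [0.06, 2.93], [-2.69, 2.69]. Speed limits (rad/s): [2.22, 2.22, 2.79, 3.14, 3.14, 3.14].

INTERFACE

Orientations are given as a rotation vector (axis times angle).
In Python, from bench import sense, snapshot, job_done, regions_of gives the robot as it stands. The module is installed in compiled form; this text tells all that it offers.
- The arm moves only by the shell command python3 -m creep 'ROWS' [FORCE]. ROWS is JSON, a list of rows, each an object with "jaw": the finger opening in cm, from 0 to 8.54; "offset": the shift along the world's x, y, z in cm, a list of three; "turn": the turn about the world's z in degrees. A call has 1 to 20 rows; each row is the pose to reach, as a shift and turn from the pose commanded when the call began; what a row does not reach only later rows make up. A row lasts 1/8 s, in which the tool goes at most 62.5 mm and 10.7 degrees, less where a joint would pass 70% of its speed; a pose out of reach is approached as far as the arm can. A call with a gripper value outside its range is refused whole. The fingers move at their own pace and stop on an object; FORCE is the grip in N (left out, the last holds). Time passes only in rows, so rows that repeat a pose let the fingers close. It gives the time, the measured TCP pose, the force, the opening and the grip force at its end, in the units of the state.
- sense(): the state, without advancing time (a new reading comes with each control period).
- snapshot(name): name is "scene" or "top" or "wrist"; returns a dict with "image" (420x560x3 uint8, red, green, blue), "z_map" (420x560 float32, m along the optical axis (not along the pixel's ray), 0 where there is no reading), "mtx" (3x3 intrinsics, pixels), "dist_coeffs" ([k1, k2, p1, p2, k3] as OpenCV has them; the pictures are not rectified), "extrinsics" (4x4, takes a point from camera to world coordinates). Camera axes: x right, y up, looking along -z (the intrinsics and any distortion apply to the point x, -y, -z); pixel columns grow to the right and rows downward; lengths in m; the calibration is good to about 2 mm. A picture is of the moment at which its call begins.
- job_done(): hands the job in; it is judged then, once.
Trained networks look in the newest picture that a camera, given by its name, has taken for a name from the list of things; names that differ only in an ending like _2 or _b are one class to them, and where a whole thing is asked for, a point or a joint stands for the part that bears it (a point fixed in the world has none). Each returns a list of dicts, best first, with "conf" (0 to 1); they miss things now and then, are a little off and sometimes report something else, mostly with a low value. They report only what shows in the picture. A call takes as long as a camera call.
- regions_of(query, camera): "mask" (420x560 bool, what is visible of it) and "extent" ([left, top, right, bottom] in pixels, round what is visible of it).
The state is a dict: "t": time; "qpos": joint angles; "dq": joint speeds; "joint_efforts": joint torques, N m; "tcp_pos": TCP position; "ee_rot": TCP orientation; "wrist_force": force on the tool from outside, world axes, zero at the start; "ft_torque": the same for the moment, N m; "finger_gap": finger opening in m; "grip_force": force on a finger pad.
Only numpy, scipy, OpenCV 4.12 (cv2) and the standard library are available. Lean on these libraries where they do the work, as an engineer would, in place of code of your own. Each camera call takes 0.05 s, during which the arm holds its last target. There are 200 camera calls.

TASK

On the projector repair desk, gently push the row of five touching lens cells and spacers along the aluminium rail as one train, from its rear (orange-banded) end, until it sits fully home against the red end stop. Then push the yellow end plate of the cross bolt so that the bolt slides fully across behind the train. Use only the fingertips or the outside of the fingers: pinch and lift nothing, keep the train together, leave the other things on the desk alone, and finish clear of everything.

Things in the scene. Friction and masses are not known exactly. Their poses are not given: they have to be found in the camera images.
- rail: Fixed aluminium rail: open-topped channel along its own y, y = -190 (open end) to +170 mm. Origin on the table, on the centre line; +y leads to the red stop (push direction), +x across to the bolt's side (away from the robot), z up. Floor 8 mm above the table, inside width 47 mm, walls 5 mm thick, tops 20 mm above the table. Pushed home, the train fills y = +14 to +150 mm.
- stop: Red block across the +y end of the rail, 57 mm wide, 20 mm thick, its top 56 mm above the table. Its frame coincides with the rail's (same origin and axes); the face that the train must meet is at y = +150 mm of that frame. Rigid.
- cell_front: Black lens cell with a blue band, 32 mm long along the rail; first of the train, nearest the stop. Origin: centre of its underside, 8 mm above the table; y along the rail to the stop, z up. 44 mm wide, 40 mm tall, flat ends (foot 22 mm tall, narrower round barrel above), loose in the channel. Home: y = +134 mm in the rail's frame. About 120 g.
- spacer_front: Aluminium spacer, 20 mm long along the rail; second of the train. Origin: centre of its underside, 8 mm above the table; y along the rail to the stop, z up. 44 mm wide, 40 mm tall, flat ends (foot 22 mm tall, narrower round barrel above), loose in the channel. Home: y = +108 mm. About 90 g.
- cell_mid: Black lens cell with a white band, 32 mm long; third (middle) of the train. Origin: centre of its underside, 8 mm above the table; y along the rail to the stop, z up. 44 mm wide, 40 mm tall, flat ends (foot 22 mm tall, narrower round barrel above), loose in the channel. Home: y = +82 mm. About 120 g.
- spacer_rear: Aluminium spacer, 20 mm long; fourth of the train. Origin: centre of its underside, 8 mm above the table; y along the rail to the stop, z up. 44 mm wide, 40 mm tall, flat ends (foot 22 mm tall, narrower round barrel above), loose in the channel. Home: y = +56 mm. About 90 g.
- cell_rear: Black lens cell with an orange band, 32 mm long; last of the train; push on its free end face, 16 mm from its origin towards -y. Origin: centre of its underside, 8 mm above the table; y along the rail to the stop, z up. 44 mm wide, 40 mm tall, flat ends (foot 22 mm tall, narrower round barrel above), loose in the channel. Home: y = +30 mm. About 120 g; the train slides with a few N.
- bolt (a joint): Cross bolt, m: 0 drawn back, 0.052 fully across (end of travel). Slides to the rail's -x across the channel, about 2 N friction, stays where left. Blunt steel tongue at y = +1 to +11 mm of the rail, 24-36 mm above the table, tip at x = +42 mm minus the value: it passes 3 mm behind a train that is home. Its blue bracket: x = +29 to +46, y = -16 to +28 mm, 42 mm high.
- bolt_pad (a point): Centre of the outer face of the bolt's yellow upright end plate, 36 mm above the table; the face looks along the rail's +x. Plate 36 mm wide along the rail, 10 mm thick, from 12 to 60 mm above the table. The point lies at x = +108 mm minus the joint value, y = +6 mm in the rail's frame and moves with the bolt.
- spare_cell: Bystander: grey lens cell with a green band, same shape as the others (44 x 32 x 40 mm), on the table on the far side of the rail near the stop; origin centre of underside.
- tape: Bystander: yellow roll of tape lying flat, 92 mm across, 24 mm tall; origin centre of underside.
- screwdriver: Bystander: screwdriver with black and orange handle lying on the table, 185 mm long, 26 mm thick, along its own x; origin under its middle.
- flashlight: Bystander: black flashlight lying on the table, 135 mm long, 36 mm thick, along its own x; origin under its middle.
- lens_cap: Bystander: round black lens cap, 110 mm across, 14 mm tall; origin centre of underside.
- screw_ring: Bystander: shallow round black dish with screws, 100 mm across, 14 mm tall; origin centre of underside.
- lamp_module: Bystander: projector lamp module, 85 x 60 mm, 62 mm tall; origin centre of underside.

How it is judged:
By the outcome, as a careful person would: the job done as asked, in the order asked, and still so for the second after the job is handed in, with the robot touching nothing.
It also fails if it takes over 48 s, if anything falls off the work surface, if the arm or the gripper's body presses on something with over 40 N, if the wrist force passes 120 N, or if a joint passes its speed limit or range.

## Working session

There is one attempt and no reset: what is moved stays moved. The work goes in short steps, Python scripts to look and compute and a shell command to move; the robot and the scene stay as the last step left them, time stands still between calls to the robot, and variables do not carry over. Pictures are saved under pics/ and viewed, at most 10 in all, crops included, and the job is handed in when it is done.

```bash
mkdir -p pics
cat > h.py <<'E'
import numpy as np, cv2
from bench import sense, snapshot, job_done, regions_of
def pts(s, mask=None):
    z=s["z_map"]; m=z>0
    if mask is not None: m&=mask
    v,u=np.nonzero(m)
    n=cv2.undistortPoints(np.stack([u,v],1).astype(np.float64)[:,None],s["mtx"],np.array(s["dist_coeffs"]))[:,0]
    d=z[v,u]; c=np.stack([n[:,0]*d,-n[:,1]*d,-d,np.ones_like(d)])
    return (s["extrinsics"]@c)[:3].T
E
python3 - <<'E'
from h import *
print(sense())
for c in ["top","scene"]:
    s=snapshot(c); cv2.imwrite(f"pics/{c}0.png",s["image"][:,:,::-1])
    print(c,s["extrinsics"].round(3).tolist())
    for q in ["rail","stop","cell_front","spacer_front","cell_mid","spacer_rear","cell_rear","bolt","bolt_pad","spare_cell","tape","screwdriver","flashlight","lens_cap","screw_ring","lamp_module"]:
        for r in regions_of(q,c)[:2]:
            p=pts(s,r["mask"])
            if len(p): print(q,round(r["conf"],2),r["extent"],np.median(p,0).round(3),p.min(0).round(3),p.max(0).round(3))
E
```

```text
{'t': 0.0, 'qpos': array([-1.38162133e+00,  4.91573261e-01,  1.55944492e+00, -8.44624407e-06,
        1.09166772e+00, -1.05579021e-01]), 'dq': array([-0.00065298,  0.00071138, -0.00037118, -0.00076479, -0.00029759,
        0.00063388]), 'joint_efforts': array([-2.52275335e-03, -6.18460608e+01, -2.61591822e+01, -1.54825962e-04,
        4.07945045e-03,  4.70165986e-06]), 'tcp_pos': array([ 0.18155711, -0.59782391,  0.23072078]), 'ee_rot': array([-3.10645566e+00, -4.61169999e-01,  8.34879494e-05]), 'wrist_force': array([-0.04029455,  0.04691234,  0.55499306]), 'ft_torque': array([-0.01917647, -0.00421696,  0.01656421]), 'grip_force': 0.0, 'finger_gap': 0.0851749905619085}
top [[0.024, 0.999, -0.042, 0.51], [-1.0, 0.025, 0.016, -0.013], [0.017, 0.041, 0.999, 0.988], [0.0, 0.0, 0.0, 1.0]]
rail 0.85 [190.5, 174.8, 346.8, 241.1] [0.522 0.018 0.011] [ 0.478 -0.19  -0.004] [0.623 0.188 0.066]
stop 0.72 [188.9, 207.5, 204.2, 232.7] [0.523 0.16  0.056] [ 0.496  0.152 -0.   ] [0.551 0.185 0.063]
cell_front 0.53 [243.9, 216.0, 261.4, 230.4] [0.517 0.031 0.045] [0.496 0.015 0.029] [0.539 0.047 0.0
[... 3098 characters left out ...]
0.018] [ 0.376 -0.166 -0.005] [0.439 0.011 0.031]
screwdriver 0.67 [310.3, 179.9, 325.3, 204.8] [0.532 0.157 0.041] [ 0.42   0.149 -0.001] [0.557 0.225 0.063]
flashlight 0.86 [262.8, 177.4, 302.9, 195.5] [0.42  0.118 0.027] [0.361 0.042 0.001] [0.441 0.192 0.04 ]
flashlight 0.59 [322.0, 205.6, 335.7, 218.2] [0.629 0.144 0.029] [ 0.59   0.128 -0.001] [0.644 0.165 0.045]
lens_cap 0.72 [331.4, 154.2, 364.6, 172.2] [0.405 0.396 0.012] [ 0.35   0.339 -0.002] [0.462 0.453 0.021]
screw_ring 0.93 [110.3, 257.2, 147.9, 283.1] [ 0.51  -0.427  0.007] [ 0.463 -0.479 -0.002] [ 0.566 -0.373  0.02 ]
lamp_module 0.74 [384.7, 166.6, 413.1, 199.0] [0.62  0.412 0.039] [ 0.516  0.389 -0.004] [0.663 0.472 0.068]
```

View pics/top0.png

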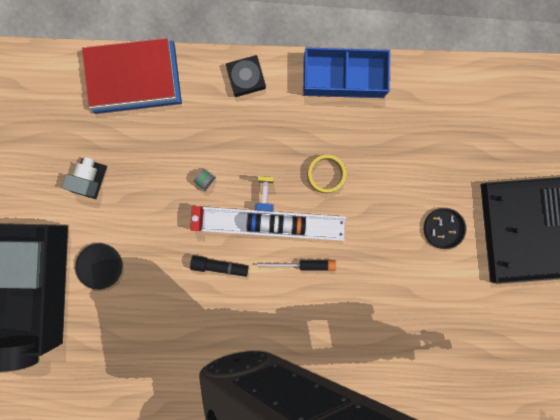

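View pics/scene0.png

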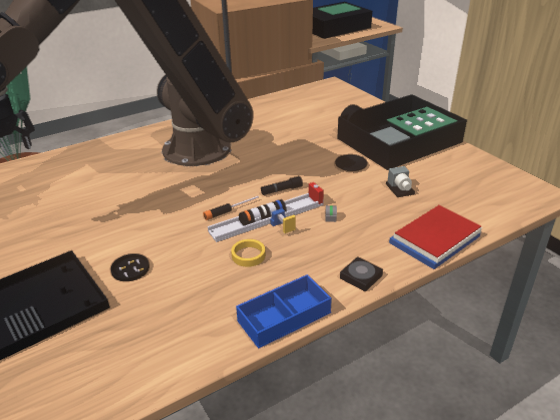

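The top view shows the rail from about (190,217) to (346,228), with the red stop at its left end (196,218). The train spans x 246–306 px, orange at the right. The yellow plate is at (265,180), the tape at (327,173) and the spare cell at (204,180). The scene view confirms this. Next I'll fit the rail pose.

Run:
```python
from h import *
res=[]
for c in ["top","scene"]:
    s=snapshot(c); P=pts(s)
    box=(abs(P[:,0]-.52)<.07)&(abs(P[:,1]+.01)<.22)
    for nm,zl,zh,xr,yr in [("wall",.0165,.024,(.45,.57),(-.18,-.1)),("wall2",.0165,.024,(.45,.57),(.06,.14)),("floor",.004,.012,(.45,.58),(-.18,-.11)),("floor2",.004,.012,(.45,.58),(.06,.14)),("train",.04,.055,(.48,.55),(-.12,.06)),("stop",.05,.065,(.48,.57),(.12,.2)),("plate",.055,.07,(.58,.66),(-.03,.04)),("spare",.02,.06,(.57,.68),(.1,.19)),("tape",.016,.04,(.58,.7),(-.19,-.08)),("screwdr",.012,.04,(.38,.45),(-.2,.04)),("flash",.012,.05,(.37,.455),(.03,.2))]:
        q=P[(P[:,2]>zl)&(P[:,2]<zh)&(P[:,0]>xr[0])&(P[:,0]<xr[1])&(P[:,1]>yr[0])&(P[:,1]<yr[1])]
        if len(q)>3:
            rc=cv2.minAreaRect(q[:,:2].astype(np.float32)*1000)
            print(c,nm,len(q),"mean",q.mean(0).round(4),"x",np.percentile(q[:,0],[2,98]).round(3),"y",np.percentile(q[:,1],[2,98]).round(3),np.round(rc[0],1),np.round(rc[1],1),round(rc[2],1))
```

```text
top wall 141 mean [ 0.5111 -0.1396  0.0208] x [0.482 0.54 ] y [-0.179 -0.102] [ 510.8 -140. ] [58.8 79.5] 0.4
top wall2 143 mean [0.521  0.1001 0.0202] x [0.492 0.55 ] y [0.062 0.139] [520.7 100. ] [82.3 57. ] 87.5
top floor 574 mean [ 0.511  -0.1458  0.0085] x [0.486 0.561] y [-0.179 -0.112] [ 518.4 -145.4] [122.9  68.3] 1.0
top floor2 648 mean [0.5211 0.1001 0.0083] x [0.497 0.552] y [0.062 0.138] [516.9  99. ] [116.8  79.9] 3.2
top train 841 mean [ 0.5161 -0.0201  0.046 ] x [0.499 0.546] y [-0.087  0.045] [522.9 -21.4] [137.3  49.8] 87.2
top stop 227 mean [0.5234 0.163  0.0567] x [0.496 0.551] y [0.153 0.173] [523.3 163.5] [20.5 56.4] 86.7
top plate 69 mean [0.6177 0.0058 0.0605] x [0.613 0.623] y [-0.012  0.022] [617.7   4.9] [34.6  9.8] 87.5
top spare 269 mean [0.6159 0.1514 0.0348] x [0.595 0.638] y [0.132 0.172] [616.5 152.4] [31.9 43.6] 54.8
top tape 442 mean [ 0.6388 -0.1392  0.024 ] x [0.595 0.682] y [-0.183 -0.096] [ 638.1 -139.3] [89.4 91.1] 46.5
top screwdr 483 mean [ 0.4195 -0.1056  0.0223] x [0.407 0.431] y [-0.162  0.009] [417.9 -71.9] [ 24.4 184.9] 1.4
top flash 744 
[... 607 characters left out ...]
89  0.044] [523.7 -23.5] [138.9  46.6] 84.9
scene stop 88 mean [0.528  0.1607 0.0567] x [0.499 0.554] y [0.151 0.174] [525.6 162.5] [25.7 59.3] 83.4
scene plate 44 mean [0.6185 0.0042 0.0597] x [0.611 0.627] y [-0.012  0.022] [618.3   4.8] [16.7 35. ] 1.1
scene spare 126 mean [0.6258 0.1459 0.0337] x [0.607 0.641] y [0.13  0.164] [621.8 149.1] [29.6 37.7] 54.0
scene tape 352 mean [ 0.6417 -0.1415  0.023 ] x [0.597 0.685] y [-0.185 -0.098] [ 638.3 -140.9] [90.  94.8] 73.0
scene screwdr 268 mean [ 0.4236 -0.1064  0.0207] x [0.412 0.435] y [-0.164  0.01 ] [423.9 -73.6] [185.2  33. ] 88.2
scene flash 372 mean [0.419  0.1087 0.0266] x [0.397 0.437] y [0.043 0.173] [416.5 108.9] [136.7  38.5] 82.5
```

```bash
python3 -m creep '[{"jaw":0,"offset":[2,3,0],"turn":5},{"jaw":0,"offset":[5,7,0],"turn":11},{"jaw":0,"offset":[8,11.5,-1],"turn":17},{"jaw":0,"offset":[11,16,-2],"turn":24},{"jaw":0,"offset":[14,20.5,-3],"turn":31},{"jaw":0,"offset":[17,25,-4],"turn":38},{"jaw":0,"offset":[20,29.5,-5],"turn":45},{"jaw":0,"offset":[23,34,-6],"turn":52},{"jaw":0,"offset":[26,38,-7],"turn":58},{"jaw":0,"offset":[29,42,-9],"turn":64},{"jaw":0,"offset":[31.5,45,-10],"turn":68},{"jaw":0,"offset":[32.8,47.1,-11],"turn":70.6},{"jaw":0,"offset":[32.8,47.1,-11],"turn":70.6},{"jaw":0,"offset":[32.8,47.1,-11],"turn":70.6},{"jaw":0,"offset":[32.8,47.1,-11],"turn":70.6}]'
python3 - <<'E'
from h import *
st=sense();print({k:np.round(st[k],3) for k in st})
s=snapshot("wrist"); cv2.imwrite("pics/w1.png",s["image"][:,:,::-1])
P=pts(s);P0=P
print(s["extrinsics"].round(3).tolist())
import numpy as np
o=np.array([.516,.0033]);d=np.array([.0436,.99905]);e=np.array([.99905,-.0436])
for q in ["cell_rear","rail"]:
    for r in regions_of(q,"wrist")[:1]:
        p=pts(s,r["mask"]); a=(p[:,:2]-o)@e; b=(p[:,:2]-o)@d
        print(q,r["conf"],r["extent"],"rx",np.percentile(a,[2,50,98]).round(4),"ry",np.percentile(b,[2,50,98]).round(4),np.percentile(p[:,2],[2,98]))
E
```

```text
t: 3.68
tcp_pos: [0.5094, -0.1279, 0.1218]
ee_rot: [2.271, 2.17, 0.0]
wrist_force: [-0.3, 0.5, -0.2]
finger_gap: 0.0001
grip_force: 0.0
{'t': np.float64(3.675), 'qpos': array([-0.372,  0.497,  1.917, -0.   ,  0.727, -0.326]), 'dq': array([-0.   , -0.001, -0.   , -0.   , -0.002,  0.002]), 'joint_efforts': array([ 3.8000e-01, -5.4114e+01, -1.8282e+01,  5.0000e-03,  2.0000e-03,
       -0.0000e+00]), 'tcp_pos': array([ 0.509, -0.128,  0.122]), 'ee_rot': array([2.271, 2.17 , 0.   ]), 'wrist_force': array([-0.347,  0.536, -0.219]), 'ft_torque': array([-0.021,  0.016, -0.006]), 'grip_force': np.float64(0.0), 'finger_gap': np.float64(0.0)}
[[0.999, 0.044, 0.013, 0.512], [-0.046, 0.963, 0.264, -0.062], [-0.001, -0.265, 0.964, 0.263], [0.0, 0.0, 0.0, 1.0]]
cell_rear 0.68 [237.7, 111.5, 304.0, 165.7] rx [-0.0218 -0.0011  0.019 ] ry [-0.0941 -0.0788 -0.0641] [0.02860766 0.04785712]
rail 0.94 [227.1, 0.0, 469.5, 276.0] rx [-0.029   0.0129  0.0997] ry [-0.1729 -0.1055  0.0011] [0.0058983  0.05805137]
```

View pics/w1.png

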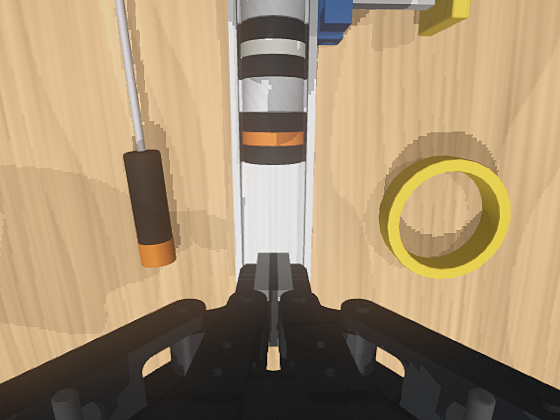

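The wrist view shows the fingertip at (272,262), centred in the channel. The orange-banded rear cell is ahead, with its rear edge at row 163, and the tape and screwdriver are well clear. Now I'll descend and approach.

```bash
python3 -m creep '[{"jaw":0,"offset":[0.05,0,-2],"turn":0},{"jaw":0,"offset":[0.1,0,-5],"turn":0},{"jaw":0,"offset":[0.1,0,-8],"turn":0},{"jaw":0,"offset":[0.1,0,-9.6],"turn":0},{"jaw":0,"offset":[0.1,0,-10.3],"turn":0},{"jaw":0,"offset":[0.1,0,-10.3],"turn":0},{"jaw":0,"offset":[0.15,0.8,-10.3],"turn":0},{"jaw":0,"offset":[0.2,1.6,-10.3],"turn":0},{"jaw":0,"offset":[0.2,2.0,-10.3],"turn":0},{"jaw":0,"offset":[0.2,2.3,-10.3],"turn":0},{"jaw":0,"offset":[0.2,2.6,-10.3],"turn":0},{"jaw":0,"offset":[0.2,2.9,-10.3],"turn":0},{"jaw":0,"offset":[0.2,2.9,-10.3],"turn":0}]'
```

```text
t: 5.45
tcp_pos: [0.5117, -0.098, 0.0183]
ee_rot: [2.27, 2.172, 0.0]
wrist_force: [0.2, -0.2, -0.4]
finger_gap: 0.0003
grip_force: 0.2
```

```bash
python3 -m creep '[{"jaw":0,"offset":[0,0.3,0],"turn":0},{"jaw":0,"offset":[0,0.6,0],"turn":0},{"jaw":0,"offset":[0,0.9,0],"turn":0},{"jaw":0,"offset":[0.05,1.2,0],"turn":0},{"jaw":0,"offset":[0.05,1.5,0],"turn":0},{"jaw":0,"offset":[0.1,1.8,0],"turn":0},{"jaw":0,"offset":[0.1,2.1,0],"turn":0}]'
python3 -m creep '[{"jaw":0,"offset":[0,0.4,0],"turn":0},{"jaw":0,"offset":[0,0.8,0],"turn":0},{"jaw":0,"offset":[0.05,1.2,0],"turn":0},{"jaw":0,"offset":[0.05,1.6,0],"turn":0},{"jaw":0,"offset":[0.1,2,0],"turn":0},{"jaw":0,"offset":[0.1,2.4,0],"turn":0}]'
python3 - <<'E'
from h import *
s=snapshot("wrist"); cv2.imwrite("pics/w2.png",s["image"][:,:,::-1])
E
```

```text
t: 6.32
tcp_pos: [0.5127, -0.0769, 0.0184]
ee_rot: [2.269, 2.172, 0.0]
wrist_force: [0.4, -4.5, 1.0]
finger_gap: -0.0004
grip_force: 2.4
t: 7.08
tcp_pos: [0.5136, -0.0528, 0.0183]
ee_rot: [2.269, 2.172, 0.0]
wrist_force: [-0.4, -4.1, 2.1]
finger_gap: -0.0
grip_force: 2.5
```

View pics/w2.png

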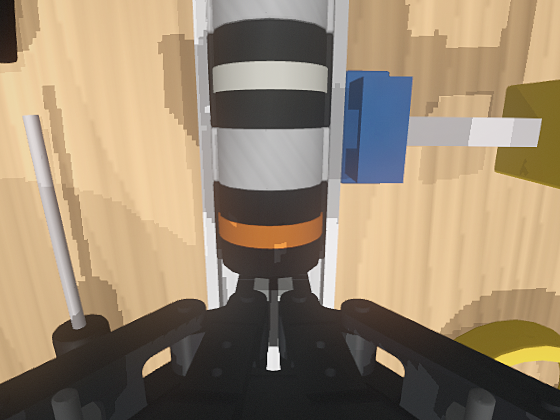

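The train is together and moving, at about 4 N. The blue bracket is ahead at (378,130). I'll check the low linkage clearance before passing it.

Run:
```python
from h import *
s=snapshot("wrist"); P=pts(s)
t=sense()["tcp_pos"]; d=np.array([.0436,.99905]);e=np.array([.99905,-.0436])
a=(P[:,:2]-t[:2])@e; b=(P[:,:2]-t[:2])@d; z=P[:,2]
for lo in (.05,.06,.07,.08,.09,.1):
    m=(z>lo-.005)&(z<lo+.005)&(b<.02)
    print(lo,m.sum(), a[m].min().round(3) if m.any() else '',a[m].max().round(3) if m.any() else '', b[m].max().round(3) if m.any() else '')
m=(z>.035)&(z<.055)&(abs(a)<.01); print("rear top edge s rel tcp",np.percentile(b[m],[1,2,5]))
```

```text
0.05 2154 -0.014 0.013 0.02
0.06 1883 -0.032 0.031 0.013
0.07 6997 -0.04 0.04 0.013
0.08 5751 -0.047 0.047 0.016
0.09 12349 -0.055 0.055 0.017
0.1 15017 -0.059 0.061 0.017
rear top edge s rel tcp [0.00065346 0.0056907  0.00988654]
```

```bash
python3 -m creep '[{"jaw":0,"offset":[0,0.4,0],"turn":0},{"jaw":0,"offset":[0,0.8,0],"turn":0},{"jaw":0,"offset":[0.05,1.2,0],"turn":0},{"jaw":0,"offset":[0.05,1.6,0],"turn":0},{"jaw":0,"offset":[0.1,2,0],"turn":0},{"jaw":0,"offset":[0.1,2.4,0],"turn":0},{"jaw":0,"offset":[0.1,2.8,0],"turn":0},{"jaw":0,"offset":[0.15,3.2,0],"turn":0},{"jaw":0,"offset":[0.15,3.6,0],"turn":0},{"jaw":0,"offset":[0.15,4.0,0],"turn":0},{"jaw":0,"offset":[0.2,4.4,0],"turn":0},{"jaw":0,"offset":[0.2,4.8,0],"turn":0},{"jaw":0,"offset":[0.2,5.0,0],"turn":0},{"jaw":0,"offset":[0.2,5.2,0],"turn":0},{"jaw":0,"offset":[0.2,5.3,0],"turn":0}]'
```

```text
t: 9.05
tcp_pos: [0.5156, 0.0, 0.0183]
ee_rot: [2.269, 2.172, 0.0]
wrist_force: [0.1, -3.2, -1.5]
finger_gap: 0.0002
grip_force: 1.4
```

```bash
python3 -m creep '[{"jaw":0,"offset":[0,0.15,0],"turn":0},{"jaw":0,"offset":[0,0.3,0],"turn":0},{"jaw":0,"offset":[0,0.4,0],"turn":0},{"jaw":0,"offset":[0.03,0.5,0],"turn":0},{"jaw":0,"offset":[0.03,0.55,0],"turn":0}]'
python3 -m creep '[{"jaw":0,"offset":[0,0.05,0],"turn":0},{"jaw":0,"offset":[0,0.1,0],"turn":0}]'
python3 - <<'E'
from h import *
for c in ("top","wrist"):
    s=snapshot(c); P=pts(s); o=np.array([.516,.0033]);d=np.array([.0436,.99905]);e=np.array([.99905,-.0436])
    a=(P[:,:2]-o)@e; b=(P[:,:2]-o)@d; z=P[:,2]
    m=(z>.052)&(z<.06)&(abs(a)<.028)&(b>.12)&(b<.19); print(c,"stop",m.sum(),np.percentile(b[m],[1,99]) if m.any() else '')
    m=(z>.04)&(z<.051)&(abs(a)<.012)&(b>-.02)&(b<.16)
    print("train",np.percentile(b[m],[1,99]))
    if c=="top": im=s["image"][185:245,180:360]; cv2.imwrite("pics/t2.png",cv2.resize(im,None,fx=4,fy=4,interpolation=cv2.INTER_CUBIC)[:,:,::-1])
E
```

```text
t: 9.68
tcp_pos: [0.5159, 0.0055, 0.0183]
ee_rot: [2.269, 2.172, 0.0]
wrist_force: [-0.5, -3.3, -1.8]
finger_gap: 0.0001
grip_force: 1.4
t: 9.93
tcp_pos: [0.5159, 0.0063, 0.0183]
ee_rot: [2.269, 2.172, -0.0]
wrist_force: [-0.5, -8.1, -1.8]
finger_gap: -0.0001
grip_force: 4.4
top stop 207 [0.1499592  0.17031174]
train [0.10932864 0.15082508]
wrist stop 0 
train [0.00899823 0.10127104]
```

View pics/t2.png

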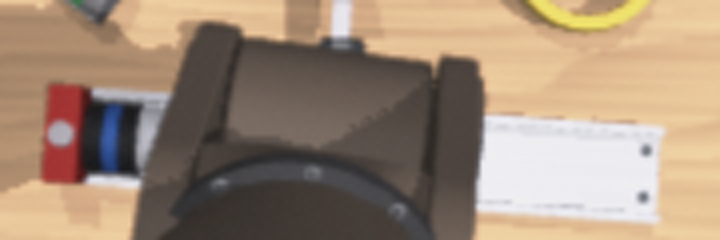

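The front cell, with its blue band at (110,135), is against the red stop at (65,133), and the force is rising. I'll give it a small firming push, then back off.

```bash
python3 -m creep '[{"jaw":0,"offset":[0,0.05,0],"turn":0},{"jaw":0,"offset":[0,0.05,0],"turn":0}]'
```

```text
t: 10.28
tcp_pos: [0.5159, 0.0063, 0.0184]
ee_rot: [2.269, 2.172, -0.0]
wrist_force: [-1.5, -9.8, -1.2]
finger_gap: 0.0
grip_force: 5.1
```

```bash
python3 -m creep '[{"jaw":0,"offset":[0,-0.5,0],"turn":0},{"jaw":0,"offset":[-0.1,-1.5,0],"turn":0},{"jaw":0,"offset":[-0.1,-2.5,0.3],"turn":0},{"jaw":0,"offset":[-0.1,-3,2],"turn":0},{"jaw":0,"offset":[-0.1,-3,5],"turn":0},{"jaw":0,"offset":[-0.1,-3,8],"turn":0},{"jaw":0,"offset":[0.5,-3,11],"turn":0},{"jaw":0,"offset":[4,-3,12],"turn":0},{"jaw":0,"offset":[8,-3,12],"turn":0},{"jaw":0,"offset":[12,-3,12],"turn":0},{"jaw":0,"offset":[14,-3,12],"turn":0},{"jaw":0,"offset":[14.2,-3,12],"turn":0},{"jaw":0,"offset":[14.2,-3,12],"turn":0}]'
python3 - <<'E'
from h import *
s=snapshot("wrist"); cv2.imwrite("pics/w3.png",s["image"][:,:,::-1])
o=np.array([.516,.0033]);d=np.array([.0436,.99905]);e=np.array([.99905,-.0436])
for c in ("wrist","top"):
    s=snapshot(c); P=pts(s)
    a=(P[:,:2]-o)@e; b=(P[:,:2]-o)@d; z=P[:,2]
    for n,m in [("stop",(z>.052)&(z<.06)&(abs(a)<.028)&(b>.12)&(b<.19)),("train",(z>.04)&(z<.051)&(abs(a)<.01)&(b>-.02)&(b<.15)),("plate",(z>.055)&(z<.063)&(a>.08)&(a<.13)&(abs(b)<.05))]:
        if m.any(): print(c,n,m.sum(),"rx",np.percentile(a[m],[1,50,99]).round(4),"ry",np.percentile(b[m],[1,50,99]).round(4), "world", P[m].mean(0).round(4))
E
```

```text
t: 11.9
tcp_pos: [0.6572, -0.0233, 0.1382]
ee_rot: [-2.269, -2.172, 0.001]
wrist_force: [0.2, 0.2, 0.1]
finger_gap: -0.0001
grip_force: 0.0
wrist train 5248 rx [-0.0097  0.0015  0.0098] ry [0.0139 0.0682 0.1154] world [0.52   0.0701 0.0461]
wrist plate 888 rx [0.0955 0.1008 0.1055] ry [-0.0131  0.0056  0.0226] world [0.6169 0.0043 0.0589]
top stop 206 rx [-0.0273  0.0001  0.0275] ry [0.1505 0.1595 0.1707] world [0.5233 0.1631 0.0567]
top train 31 rx [-0.0074  0.0046  0.0093] ry [0.1309 0.1393 0.1499] world [0.5259 0.1436 0.0472]
```

View pics/w3.png

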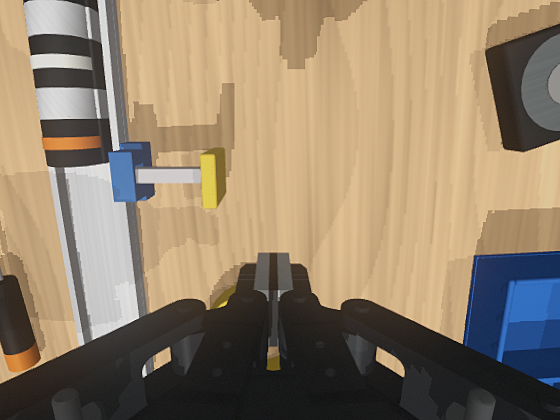

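The train's rear is at row 163, at rail y = +14 mm, so it is home. The yellow plate is at (212,178), forward and left of the fingertip. I'll lower beside it and push.

```bash
python3 -m creep '[{"jaw":0,"offset":[0,1.5,-1],"turn":0},{"jaw":0,"offset":[0,2.7,-4],"turn":0},{"jaw":0,"offset":[0,2.7,-7.5],"turn":0},{"jaw":0,"offset":[0,2.7,-9.8],"turn":0},{"jaw":0,"offset":[0,2.7,-10.4],"turn":0},{"jaw":0,"offset":[-0.6,2.7,-10.4],"turn":0},{"jaw":0,"offset":[-1.2,2.7,-10.4],"turn":0},{"jaw":0,"offset":[-1.6,2.7,-10.4],"turn":0},{"jaw":0,"offset":[-2,2.7,-10.4],"turn":0},{"jaw":0,"offset":[-2.4,2.7,-10.4],"turn":0},{"jaw":0,"offset":[-2.8,2.8,-10.4],"turn":0}]'
python3 -m creep '[{"jaw":0,"offset":[-0.4,0,0],"turn":0},{"jaw":0,"offset":[-0.8,0,0],"turn":0},{"jaw":0,"offset":[-1.2,0.05,0],"turn":0},{"jaw":0,"offset":[-1.6,0.05,0],"turn":0},{"jaw":0,"offset":[-2.0,0.1,0],"turn":0},{"jaw":0,"offset":[-2.4,0.1,0],"turn":0},{"jaw":0,"offset":[-2.8,0.1,0],"turn":0},{"jaw":0,"offset":[-3.1,0.15,0],"turn":0},{"jaw":0,"offset":[-3.4,0.15,0],"turn":0}]'
```

```text
t: 13.42
tcp_pos: [0.6302, 0.0047, 0.0346]
ee_rot: [2.269, 2.171, 0.001]
wrist_force: [2.3, -2.5, 0.8]
finger_gap: -0.0004
grip_force: 1.1
t: 14.55
tcp_pos: [0.5957, 0.0064, 0.0343]
ee_rot: [2.27, 2.172, -0.0]
wrist_force: [2.3, -0.2, 0.8]
finger_gap: 0.0
grip_force: 1.1
```

```bash
python3 -m creep '[{"jaw":0,"offset":[-0.2,0,0],"turn":0},{"jaw":0,"offset":[-0.4,0,0],"turn":0},{"jaw":0,"offset":[-0.6,0,0],"turn":0},{"jaw":0,"offset":[-0.7,0,0],"turn":0},{"jaw":0,"offset":[-0.8,0,0],"turn":0}]'
python3 -m creep '[{"jaw":0,"offset":[-0.1,0,0],"turn":0},{"jaw":0,"offset":[-0.2,0,0],"turn":0},{"jaw":0,"offset":[-0.25,0,0],"turn":0}]'
```

```text
t: 15.18
tcp_pos: [0.5878, 0.0065, 0.0343]
ee_rot: [2.27, 2.172, 0.0]
wrist_force: [1.4, 1.3, 0.1]
finger_gap: 0.0001
grip_force: 1.0
t: 15.55
tcp_pos: [0.5853, 0.0064, 0.0343]
ee_rot: [-2.27, -2.172, 0.0]
wrist_force: [2.3, 0.7, -0.3]
finger_gap: 0.0001
grip_force: 1.0
```

```bash
python3 -m creep '[{"jaw":0,"offset":[-0.1,0,0],"turn":0},{"jaw":0,"offset":[-0.15,0,0],"turn":0}]'
python3 -m creep '[{"jaw":0,"offset":[-0.1,0,0],"turn":0},{"jaw":0,"offset":[-0.15,0,0],"turn":0}]'
```

```text
t: 15.8
tcp_pos: [0.585, 0.0064, 0.0344]
ee_rot: [2.268, 2.171, 0.003]
wrist_force: [8.0, 3.5, -4.6]
finger_gap: -0.0001
grip_force: 4.1
t: 16.05
tcp_pos: [0.5849, 0.0064, 0.0346]
ee_rot: [2.267, 2.169, 0.006]
wrist_force: [15.3, 3.9, -8.0]
finger_gap: -0.0001
grip_force: 7.3
```

The force is now climbing with no motion, so the bolt is at its end of travel. I'll back off, lift, and check.

```bash
python3 -m creep '[{"jaw":0,"offset":[0.4,0,0],"turn":0},{"jaw":0,"offset":[1.5,0,0],"turn":0},{"jaw":0,"offset":[3,0,0],"turn":0},{"jaw":0,"offset":[4.5,0,1],"turn":0},{"jaw":0,"offset":[5,0,4],"turn":0},{"jaw":0,"offset":[5,0,8],"turn":0},{"jaw":0,"offset":[4,-1,12],"turn":0},{"jaw":0,"offset":[2,-4,13],"turn":0},{"jaw":0,"offset":[-1,-8,13],"turn":0},{"jaw":0,"offset":[-3,-10,13],"turn":0},{"jaw":0,"offset":[-4,-11,13],"turn":0},{"jaw":0,"offset":[-4,-11,13],"turn":0},{"jaw":0,"offset":[-4,-11,13],"turn":0}]'
python3 - <<'E'
from h import *
o=np.array([.516,.0033]);d=np.array([.0436,.99905]);e=np.array([.99905,-.0436])
for c in ("wrist","scene"):
    s=snapshot(c); P=pts(s)
    if c=="wrist": cv2.imwrite("pics/w4.png",s["image"][:,:,::-1])
    else: cv2.imwrite("pics/s4.png",cv2.resize(s["image"][150:290,180:380],None,fx=4,fy=4,interpolation=cv2.INTER_CUBIC)[:,:,::-1])
    a=(P[:,:2]-o)@e; b=(P[:,:2]-o)@d; z=P[:,2]
    for n,m in [("stop",(z>.052)&(z<.06)&(abs(a)<.028)&(b>.12)&(b<.19)),("train",(z>.043)&(z<.051)&(abs(a)<.01)&(b>-.02)&(b<.15)),("tongue",(z>.032)&(z<.039)&(abs(a)<.025)&(b>-.005)&(b<.012)),("plate",(z>.055)&(z<.063)&(a>.02)&(a<.13)&(abs(b)<.05))]:
        if m.any(): print(c,n,m.sum(),"rx",np.percentile(a[m],[1,50,99]).round(4),"ry",np.percentile(b[m],[1,50,99]).round(4))
E
```

```text
t: 17.68
tcp_pos: [0.5431, -0.103, 0.1643]
ee_rot: [2.269, 2.173, 0.0]
wrist_force: [0.4, -0.1, 0.2]
finger_gap: 0.0003
grip_force: 0.0
wrist train 1136 rx [-0.0097  0.0001  0.0096] ry [0.0126 0.0246 0.0365]
wrist tongue 786 rx [-0.0111  0.0063  0.0249] ry [-0.0008  0.0046  0.0095]
wrist plate 906 rx [0.0446 0.0494 0.0545] ry [-0.0134  0.0045  0.0219]
scene stop 69 rx [-0.027   0.0025  0.0251] ry [0.1443 0.1578 0.1702]
scene train 157 rx [-0.0094  0.0027  0.0097] ry [0.0141 0.0783 0.1489]
scene tongue 17 rx [-0.0082  0.0049  0.0183] ry [0.0002 0.0045 0.0098]
scene plate 41 rx [0.0439 0.0543 0.0584] ry [-0.0127  0.0024  0.025 ]
```

View pics/w4.png

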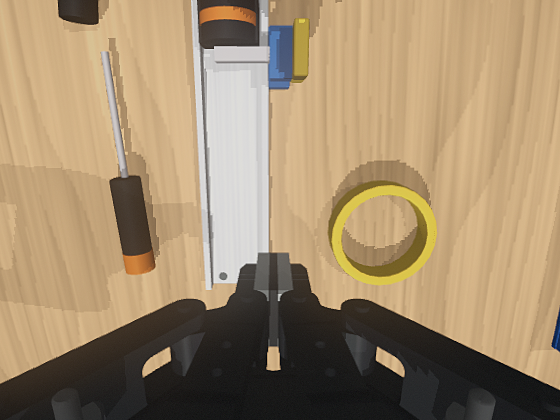

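View pics/s4.png

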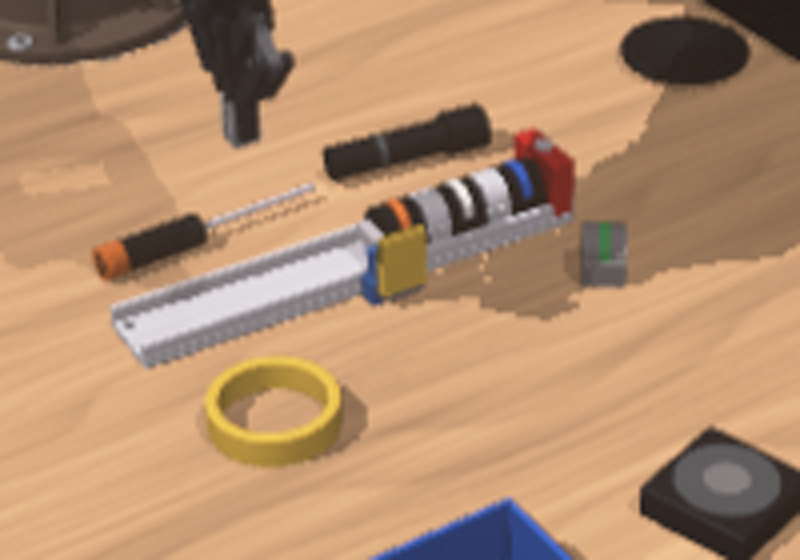

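The wrist view shows the tongue across the channel at (240,54), right behind the orange cell, with the yellow plate at the bracket (300,50). The scene view shows the train unbroken against the red stop, the other things undisturbed and the gripper clear.

```bash
python3 -c "
from bench import job_done; print(job_done())"
```

```text
the job is handed in; nothing more can be done
None
```

The train is fully home against the red stop, the bolt is fully across behind it, the other items were left alone, and the arm is clear; I handed the job in at about 18 s, though the judge returned no verdict.

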